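# Throw the tray clamp over centre with the extension bar

### The arm

A 7-joint arm with a two-finger parallel gripper is mounted at the origin on the work surface. World frame = base frame: x ahead of the robot, y to its left, z up, the work surface at z = 0. Lengths are in m, angles in rad, forces in N, time in s.
With the tool pointing down it reaches from about 0.4 to 0.85 m from the base axis. Payload 6.9 kg.
Tool frame: the origin (TCP) lies midway between the tips of the shut fingers; the grasp point (between the pads) lies behind it (ctrl.pinch_z is the z of the grasp point in the tool frame, in m); z points along the fingers, y is the line along which they close (so a half turn about z gives the same grasp; the last joint's range is limited). The gripper opens to 85 mm and grips with 20 to 120 N. Pads are 22 mm wide; open, the fingers measure 114 mm over their backs; the gripper's body (76 mm by 85 mm) begins 54 mm behind the grasp point. The pads swing forward as they close: fully open they stand 13 mm farther back than shut.
Start: joints at [1.313, 0.507, -0.238, 1.5, 0.126, 1.149, -0.155], TCP at [0.222, -0.584, 0.205] pointing down, gripper open.
Joint ranges: [-3.08, 3.08], [-0.24, 2.05], [-1.43, 1.35], [0, 2.5], [-1.52, 4.66], [0.17, 1.96], [-2.89, 2.89]. Speed limits (rad/s): [2.39, 2.39, 3.14, 3.14, 3.14, 3.14, 3.14].

### API

Orientations are given as a unit quaternion [w, x, y, z].
In Python, from station import ctrl, get_state, vision, ticket, models gives the robot as it stands. Calls block until the motion is done:
- ctrl.movep(position, orientation): joint-space move of the TCP to a pose.
- ctrl.movel(position, frame=None, max_speed=0.15): straight line of the TCP; frame=None keeps the orientation; max_speed is the mean speed in m/s.
- ctrl.set_joints(angles): joint-space move.
- ctrl.ungrasp() and ctrl.close_gripper(force=None): open the fingers fully, or close them until they stop; force is the grip in N (None keeps the last).
- ctrl.pause(seconds).
- ctrl.ik(position, orientation): joint angles nearest the present ones, or None.
- get_state(): the state.
- vision.grab_frame(name): name is "scene" or "top" or "wrist"; returns (picture, depth): 384x512x3 uint8, blue, green, red; 384x512 float32, m along the optical axis (not along the pixel's ray), 0 where there is no reading.
- vision.camera_info(name): a dict with "mtx" (3x3 intrinsics, pixels), "R" (3x3) and "t" (3): a world point X has camera coordinates R X + t; the wrist camera has in their place "hand_eye" (4x4, takes a point from camera to tool coordinates, whose origin is the TCP and whose axes are the flange's). Camera axes: x right, y down, z forward; pixel columns grow to the right and rows downward; lengths in m; the calibration is good to about 2 mm. The wrist camera is an equidistant fisheye: a pixel r from the principal point sees the ray r / f radians off the axis. A picture is of the moment at which its call begins: read the wrist's pose just before it. camera_info takes no time and is no camera call.
A pose or a line that the arm cannot do raises ctrl.Unreachable and nothing moves.
- ticket.close_job(): hands the job in; it is judged then, once.
Trained networks look in the newest picture that a camera, given by its name, has taken for a name from the list of things; names that differ only in an ending like _2 or _b are one class to them, and where a whole thing is asked for, a point or a joint stands for the part that bears it (a point fixed in the world has none). Each returns a list of dicts, best first, with "p" (0 to 1); they miss things now and then, are a little off and sometimes report something else, mostly with a low value. They report only what shows in the picture. A call takes as long as a camera call. They do not tell look-alikes from the thing itself.
- models.recognise(camera, target): "point" ([column, row] in pixels, amid what is visible of it).
- models.masks_of(camera, target): "mask" (384x512 bool, what is visible of it) and "point" ([column, row] in pixels, amid what is visible of it).
The state is a dict: "time": time; "qpos": joint angles; "qd": joint speeds; "tau": joint torques, N m; "tcp_pos": TCP position; "eef_rot": TCP orientation; "contact_force": force on the tool from outside, world axes, zero at the start; "wrist_torque": the same for the moment, N m; "width": finger opening in m; "gripper_force": force on a finger pad.
Only numpy, scipy, OpenCV 4.12 (cv2) and the standard library are available. Lean on these libraries where they do the work, as an engineer would, in place of code of your own. Each camera call takes 0.05 s, during which the arm holds its last target. There are 200 camera calls.

### The job

Clamp the pocket tray in its fixture: take the extension bar from its rest, slip it fully onto the clamp's short handle stub, swing the handle past its dead point and lean it firmly against its stop (10 to 15 N at your grip, and at no time over 20 N). Then pull the bar off and lay it back in its rest, leaving the tray home against its stops and the clamp locked. Move the clamp only with the bar, never with the gripper, work without forcing the bar against the fixture, and leave the cups and the control box where they stand.

Things in the scene. Friction and masses are not known exactly. Their poses are not given: they have to be found in the camera images.
- handle (a joint): the clamp handle's hinge (upright axis): rad, 0 = fully open, grows counter-clockwise seen from above, 1.30 = locked at its stiff stop. A spring resists it, most strongly near 0.6 (about 1.6 N m), less towards the dead point at 1.15; past it the spring pulls it to the stop with about 0.5 N m; short of it the handle springs back open if let go
- hinge (a point): point on the clamp's hinge axis at the height of the stub's centreline, 75 mm above the bench; its z is up, its x is the direction in which the plunger pushes the tray. At joint 0 the stub points 85 degrees counter-clockwise of that x
- stub_root (a point): point on the stub's axis at the face of its collar (23 mm diameter), 43 mm from the hinge axis; x points out along the stub, z up, y the way the handle swings to lock. The fully fitted bar's mouth meets this collar
- stub_tip (a point): free end of the stub, 90 mm from the hinge axis. The stub is a round steel rod of 14 mm diameter, 47 mm long, horizontal, its last 6 mm tapering to 7 mm. The steel clamp body below it reaches 66 mm above the bench within 45 mm of the hinge
- bar: aluminium extension bar, square 25 mm, 200 mm long, about 0.24 kg, origin at its middle, x along it towards the socket end. The socket is 17 mm square and 52 mm deep (wall 4 mm), open at the +x end; the rest is solid
- bar_mouth (a point): centre of the bar's open socket end, 100 mm from the bar's origin along its +x. Fitted, the bar has 1.5 mm of play all round, so it runs some 0.05 to 0.1 rad ahead of the stub under load; bearing on both ends of the socket, it loads the stub with up to five times the force at the grip
- rest: rest for the bar, fixed to the bench: a 170 x 60 mm foot with two plastic saddles 14 mm thick, 60 mm either side of its origin along its x; saddle floors 30 mm above the bench with 8 mm high side lips, 33 mm apart. Origin on the bench under its centre; the bar lies along its x with its origin 42.5 mm above it, either end first
- fixture: black base plate 10 mm thick bolted to the bench, carrying the clamp, guides and two stops; origin on the bench under the hinge axis, x the plunger's pushing direction. The plate reaches from 50 mm behind to 265 mm ahead of it, 200 mm wide beside the tray and 100 mm wide under the clamp
- tray: black pocket tray 150 x 155 x 20 mm with two paper cups in it, lying loose between the guides on the fixture; origin under its centre. The rubber plunger nose pushes it along the fixture's x
- tray_home (a point): where the tray's origin is when the tray touches its two stops, x as the fixture's; at the start the tray lies 5 to 11 mm short of it
- cup: bystander: loose paper cup, 76 mm across, 78 mm high, origin under its centre
- cup_stack: bystander: stack of four such cups, 126 mm high, origin under its centre
- control_box: bystander: white box 100 x 70 x 61 mm, origin under its centre
Not all that is in view belongs to the job. There is more than one size of the bar; the one meant has the size given above.

How it is judged:
By the outcome, as a careful person would: the job done as asked, in the order asked, and still so for the second after the job is handed in, with the robot touching nothing.
It also fails if it takes over 72 s, if anything falls off the work surface, if the arm or the gripper's body presses on something with over 40 N, if the wrist force passes 120 N, or if a joint passes its speed limit or range.

## Working session

There is one attempt and no reset: what is moved stays moved. The work goes in short steps, each a Python script; the robot and the scene stay as the last script left them, time stands still between calls to the robot, and variables do not carry over. Pictures are saved under pics/ and viewed, at most 10 in all, crops included, and the job is handed in when it is done.

```bash
ls; mkdir -p pics; python3 - <<'E'
from station import ctrl,get_state,vision,models
import cv2,numpy as np
ims=[]
for c in ("scene","top"):
    im,d=vision.grab_frame(c); ims.append(im); np.save(f"pics/{c}_d.npy",d); cv2.imwrite(f"pics/{c}_raw.png",im)
    i=vision.camera_info(c); print(c,i["mtx"].round(1).tolist(),i["R"].round(3).tolist(),i["t"].round(3).tolist())
    for n in ("bar","rest","stub_tip","handle","tray","fixture","cup","cup_stack","control_box"):
        print(n,[(np.round(r["point"]).tolist(),round(r["p"],2)) for r in models.recognise(c,n)][:4])
cv2.imwrite("pics/s.png",cv2.resize(ims[0],(800,600)));cv2.imwrite("pics/t.png",cv2.resize(ims[1],(800,600)))
s=get_state();print(s, ctrl.pinch_z)
print({k:np.round(v,3).tolist() for k,v in vision.camera_info("wrist").items() if hasattr(v,'__len__')})
E
```

```text
pics
scene [[474.4, 0.0, 256.2], [0.0, 474.4, 187.0], [0.0, 0.0, 1.0]] [[0.49, 0.872, -0.004], [0.695, -0.393, -0.602], [-0.526, 0.293, -0.798]] [-0.268, -0.361, 1.908]
bar [([125.0, 194.0], 0.93), ([230.0, 168.0], 0.65), ([185.0, 190.0], 0.64)]
rest [([192.0, 197.0], 0.56)]
stub_tip [([262.0, 197.0], 0.74)]
handle [([262.0, 200.0], 0.88), ([184.0, 192.0], 0.66)]
tray [([288.0, 245.0], 0.75), ([202.0, 264.0], 0.47)]
fixture [([268.0, 229.0], 0.87)]
cup [([202.0, 262.0], 0.73), ([329.0, 114.0], 0.63)]
cup_stack [([145.0, 256.0], 0.97)]
control_box [([184.0, 192.0], 0.65), ([202.0, 263.0], 0.63)]
top [[468.7, 0.0, 256.1], [0.0, 468.7, 191.7], [0.0, 0.0, 1.0]] [[0.008, -1.0, 0.005], [-0.977, -0.008, -0.212], [0.212, -0.003, -0.977]] [-0.036, 0.589, 1.486]
bar [([257.0, 252.0], 0.78), ([316.0, 235.0], 0.74), ([371.0, 270.0], 0.67)]
rest [([310.0, 232.0], 0.94)]
stub_tip [([259.0, 184.0], 0.64)]
handle [([256.0, 180.0], 0.77)]
tray [([253.0, 140.0], 0.69), ([381.0, 178.0], 0.25)]
fixture [([257.0, 168.0], 0.94)]
cup [([125.0, 247.0], 0.98)]
cup_stack [([379.0, 177.0], 0.57)]
control_box [
[... 223 characters left out ...]
0123, -0.00094732]), 'tau': array([-8.49016506e-04, -6.20367765e+01, -2.18501531e+00, -2.49962050e+01,
        1.38596585e-02,  2.26615470e-03,  2.79722464e-06]), 'tcp_pos': array([ 0.22177163, -0.5843081 ,  0.20468151]), 'eef_rot': array([-1.47474113e-05,  9.83591601e-01,  1.80409428e-01, -1.54532365e-05]), 'contact_force': array([-0.24594968, -0.1541002 , -0.54853228]), 'wrist_torque': array([ 0.03960689, -0.01738055, -0.03449329]), 'gripper_force': 0.0, 'width': 0.08523589221743406} -0.0187
{'mtx': [[297.319, 0.0, 258.494], [0.0, 297.319, 192.629], [0.0, 0.0, 1.0]], 'hand_eye': [[0.001, -0.958, -0.286, 0.073], [1.0, 0.001, 0.0, -0.001], [0.0, -0.286, 0.958, -0.169], [0.0, 0.0, 0.0, 1.0]]}
```

View pics/s.png

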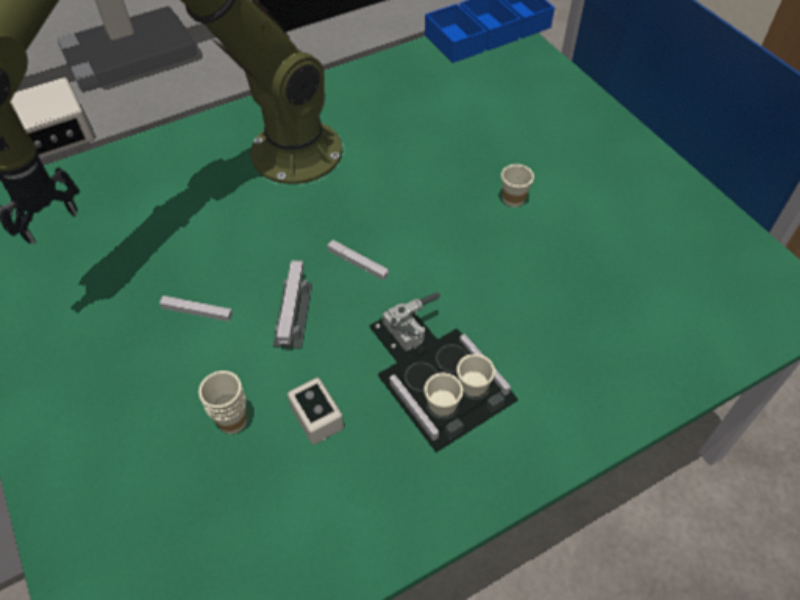

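View pics/t.png

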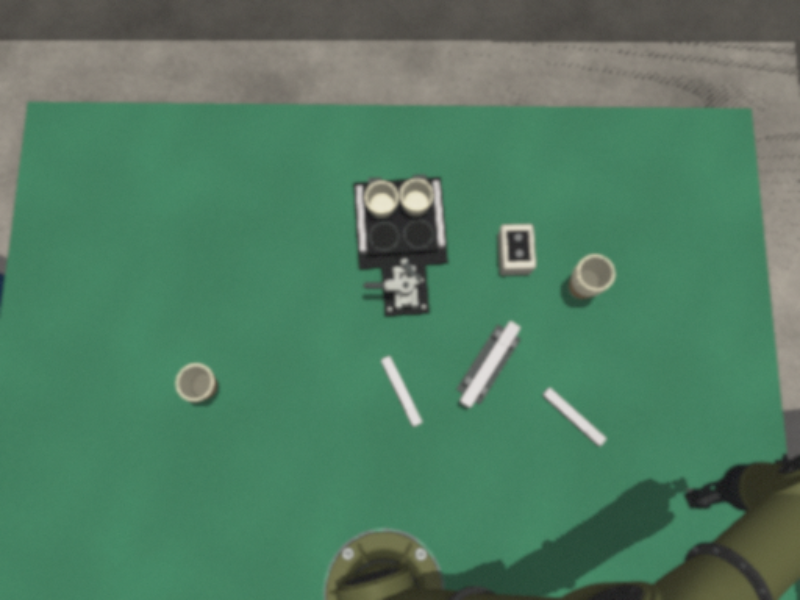

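The pictures show the long bar lying on its rest at scene (290,300) and top (490,365) in the 800 px views, with two shorter look-alikes on the bench at top (400,390) and (575,415). The clamp is at top (405,287) with its stub pointing image-left (+y), and the tray is ahead of it.

```bash
cat > h.py <<'E'
from station import ctrl,get_state,vision,models,ticket
import cv2,numpy as np
from scipy.spatial.transform import Rotation as Ro
def q2R(q): return Ro.from_quat([q[1],q[2],q[3],q[0]])
def quat(yaw,tilt=None):
    """tool down; tool y (closing line) at world angle yaw+pi/2, tool x at yaw"""
    R=Ro.from_matrix(np.array([[np.cos(yaw),np.sin(yaw),0],[np.sin(yaw),-np.cos(yaw),0],[0,0,-1.]]).reshape(3,3))
    q=R.as_quat(); return np.array([q[3],q[0],q[1],q[2]])
def cloud(c,d,pose=None):
    i=vision.camera_info(c); K=np.array(i["mtx"]); v,u=np.mgrid[0:384,0:512]
    x=(u-K[0,2])/K[0,0]; y=(v-K[1,2])/K[1,1]
    if c=="wrist":
        r=np.hypot(x,y)+1e-9; t=np.tan(np.minimum(r,1.4))/r; x,y=x*t,y*t
        P=np.stack([x*d,y*d,d],-1); H=np.array(i["hand_eye"])
        P=P@H[:3,:3].T+H[:3,3]; p,R=pose; return P@R.as_matrix().T+p
    P=np.stack([x*d,y*d,d],-1); return (P-np.array(i["t"]).ravel())@np.array(i["R"])
def proj(c,X,pose=None):
    i=vision.camera_info(c); K=np.array(i["mtx"]); X=np.atleast_2d(X)
    if c=="wrist":
        p,R=pose; H=np.array(i["hand_eye"]); C=((X-p)@R.as_matrix()-H[:3,3])@H[:3,:3]
        a=np.arctan2(np.hypot(C[:,0],C[:,1]),C[:,2]); s=(a/np.hypot(C[:,0],C[:,1]))[:,None]*C[:,:2]
    else:
        C=X@np.array(i["R"]).T+np.array(i["t"]).ravel(); s=C[:,:2]/C[:,2:]
    return s*[K[0,0],K[1,1]]+K[:2,2]
def wgrab(name):
    s=get_state(); pose=(s["tcp_pos"],q2R(s["eef_rot"])); im,d=vision.grab_frame("wrist")
    cv2.imwrite(f"pics/{name}.png",im); np.savez(f"pics/{name}.npz",d=d,p=pose[0],R=pose[1].as_matrix())
    return im,d,pose
E
python3 - <<'E'
from h import *
d=np.load("pics/top_d.npy"); vision.grab_frame("top"); P=cloud("top",d)
for n in ("bar","rest","handle","fixture","tray","cup","cup_stack","control_box"):
  for r in models.masks_of("top",n)[:4]:
    m=r["mask"]&(d>0)
    if m.sum()<8: continue
    Q=P[m]; (c,wh,a)=cv2.minAreaRect(Q[:,:2].astype(np.float32))
    print(n,round(r["p"],2),"c",np.round(c,3),"wh",np.round(wh,3),round(a,1),"z",np.percentile(Q[:,2],[5,50,95]).round(3))
bench=P[300:310,100:110]; print(bench[...,2].mean())
E
```

```text
bar 0.8 c [ 0.458 -0.224] wh [0.028 0.206] 57.3 z [0.048 0.055 0.06 ]
bar 0.6 c [ 0.351 -0.404] wh [0.161 0.028] 48.1 z [0.001 0.018 0.024]
bar 0.49 c [ 0.402 -0.035] wh [0.151 0.023] 27.2 z [0.003 0.019 0.024]
bar 0.28 c [ 0.729 -0.031] wh [0.332 0.206] 1.5 z [0.003 0.014 0.081]
rest 0.65 c [ 0.466 -0.223] wh [0.062 0.171] 57.4 z [-0.     0.006  0.038]
handle 0.81 c [ 0.622 -0.018] wh [0.069 0.109] 35.6 z [0.065 0.079 0.086]
fixture 0.97 c [ 0.727 -0.035] wh [0.321 0.201] 5.0 z [0.004 0.014 0.081]
fixture 0.35 c [ 0.778 -0.03 ] wh [0.151 0.155] 4.9 z [0.025 0.032 0.081]
tray 0.82 c [ 0.783 -0.03 ] wh [0.163 0.158] 4.3 z [0.024 0.032 0.082]
tray 0.45 c [ 0.456 -0.221] wh [0.024 0.199] 57.2 z [0.049 0.055 0.061]
cup 0.92 c [0.419 0.391] wh [0.089 0.079] 8.6 z [-0.     0.036  0.08 ]
cup 0.19 c [ 0.457 -0.221] wh [0.025 0.197] 57.5 z [0.048 0.055 0.06 ]
cup_stack 0.89 c [ 0.651 -0.452] wh [0.074 0.126] 33.8 z [0.042 0.089 0.127]
control_box 0.55 c [ 0.712 -0.286] wh [0.084 0.109] 85.1 z [0.014 0.059 0.066]
0.015477410441491308
```

```bash
python3 - <<'E'
from h import *
a=np.radians(-32.7); u=np.array([np.cos(a),np.sin(a),0]); c=np.array([.457,-.222,0])
ctrl.movep(c+u*.18+[0,0,.14],quat(a)); print(get_state()["qpos"].round(2),get_state()["time"])
im1,d,po=wgrab("far"); print(proj("wrist",c+u*.1+[0,0,.0425],po))
b=np.radians(-90)
for b in np.radians([-90,90,0]):
    q=ctrl.ik([.62,.04,.17],quat(b))
    print(b,None if q is None else np.round(q,2))
ctrl.movep([.62,.04,.17],quat(np.radians(-90)));print(get_state()["time"])
im2,d,po=wgrab("stub")
for t in ("stub_tip","stub_root","hinge","handle"): print(t,[(r["point"],round(r["p"],2)) for r in models.recognise("wrist",t)][:3])
s=get_state();print(s["contact_force"],s["wrist_torque"])
cv2.imwrite("pics/v1.png",np.hstack([cv2.resize(im1,(400,300)),cv2.resize(im2,(400,300))]))
u_,v_=proj("wrist",c+u*.1+[0,0,.0425],po)[0] if 0 else (0,0)
E
```

```text
[ 0.48  0.65 -0.05  1.41  0.04  1.09 -1.72] 3.175
[[257.34189842 260.38252942]]
-1.5707963267948966 [-0.53  0.63  0.75  1.57 -0.46  1.13 -2.82]
1.5707963267948966 [ 0.27  0.58 -0.63  1.56  0.37  1.12 -0.44]
0.0 [ 0.02  0.53 -0.21  1.56  0.12  1.06 -1.79]
4.575
stub_tip [([252.3, 111.0], 0.78)]
stub_root [([252.8, 105.6], 0.86), ([113.1, 116.7], 0.2)]
hinge [([216.1, 105.5], 0.75)]
handle [([252.5, 109.4], 0.63), ([455.7, 7.8], 0.62)]
[0.07016075 0.01794201 0.55593973] [-0.03282859  0.00345974  0.01073477]
```

View pics/v1.png

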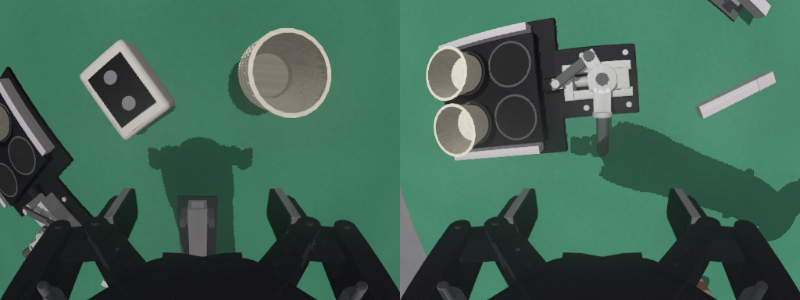

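```bash
python3 - <<'E'
from h import *
im1=cv2.imread("pics/far.png")[235:310,215:300]; im2=cv2.imread("pics/stub.png")[50:210,190:310]
cv2.imwrite("pics/v2.png",np.hstack([cv2.resize(im1,(400,400),interpolation=cv2.INTER_CUBIC),cv2.resize(im2,(400,533),interpolation=cv2.INTER_CUBIC)[:400]]))
z=np.load("pics/stub.npz"); po=(z["p"],Ro.from_matrix(z["R"])); P=cloud("wrist",z["d"],po)
print("bench",np.median(P[250:270,330:350].reshape(-1,3),0), "plate-ish")
for r in range(85,212,6):
    Q=P[r,235:275]; Q=Q[Q[:,2]>.06]
    if len(Q): print(r,len(Q),"x",Q[:,0].min().round(4),Q[:,0].max().round(4),"y",np.median(Q[:,1]).round(4),"zmax",Q[:,2].max().round(4))
z=np.load("pics/far.npz"); po=(z["p"],Ro.from_matrix(z["R"])); P=cloud("wrist",z["d"],po)
for r in range(244,300,3):
    Q=P[r,225:290]; Q=Q[Q[:,2]>.03]
    if len(Q): print(r,len(Q),Q.mean(0).round(4),Q[:,2].max().round(4), P[r,257].round(4))
E
```

```text
bench [0.5219433  0.15078874 0.00068792] plate-ish
85 34 x 0.6106 0.6406 y -0.0522 zmax 0.0821
91 33 x 0.6063 0.6337 y -0.047 zmax 0.0821
97 35 x 0.6063 0.6354 y -0.0417 zmax 0.0861
103 35 x 0.6063 0.6354 y -0.0365 zmax 0.0858
109 34 x 0.6063 0.6346 y -0.0313 zmax 0.082
115 27 x 0.6088 0.6312 y -0.0261 zmax 0.0823
121 24 x 0.6097 0.6295 y -0.0209 zmax 0.0827
127 24 x 0.6096 0.6295 y -0.0156 zmax 0.0829
133 24 x 0.6096 0.6295 y -0.0104 zmax 0.0825
139 24 x 0.6095 0.6296 y -0.0051 zmax 0.0829
145 26 x 0.6085 0.6306 y -0.0003 zmax 0.0872
151 16 x 0.6129 0.6263 y 0.0055 zmax 0.0819
157 16 x 0.6129 0.6263 y 0.011 zmax 0.0823
163 16 x 0.6128 0.6263 y 0.0162 zmax 0.0829
169 15 x 0.6128 0.6254 y 0.0217 zmax 0.0827
175 15 x 0.6128 0.6254 y 0.0271 zmax 0.0827
181 15 x 0.6127 0.6255 y 0.0327 zmax 0.083
187 15 x 0.6127 0.6255 y 0.0383 zmax 0.0825
193 15 x 0.6127 0.6256 y 0.044 zmax 0.0825
199 7 x 0.6163 0.6219 y 0.0504 zmax 0.0802
250 1 [ 0.6679 -0.3599  0.3096] 0.3096 [ 0.5327 -0.2711  0.0011]
256 23 [ 0.5427 -0.2714  0.0312] 0.0322 [ 0.5393 -0.2755  0.0301]
259 25 [ 0.5463 -0.2747  0.0463] 0.3
[... 185 characters left out ...]
 0.0551] 0.0561 [ 0.5398 -0.276   0.0561]
271 25 [ 0.539  -0.2695  0.0552] 0.056 [ 0.5359 -0.2735  0.0543]
274 25 [ 0.5361 -0.2676  0.0551] 0.0566 [ 0.5331 -0.2716  0.0546]
277 39 [ 0.5284 -0.2618  0.0459] 0.0568 [ 0.5303 -0.2698  0.0551]
280 43 [ 0.5252 -0.261   0.047 ] 0.0565 [ 0.5273 -0.2679  0.0552]
283 43 [ 0.5223 -0.258   0.0467] 0.0558 [ 0.5239 -0.2657  0.0548]
286 44 [ 0.5191 -0.2556  0.0466] 0.0564 [ 0.5208 -0.2637  0.0548]
289 39 [ 0.5169 -0.2545  0.0486] 0.0566 [ 0.5183 -0.262   0.056 ]
292 24 [ 0.5172 -0.2558  0.0554] 0.0564 [ 0.5149 -0.2599  0.0557]
295 24 [ 0.5139 -0.2537  0.0555] 0.0566 [ 0.511  -0.2574  0.0548]
298 24 [ 0.5104 -0.2513  0.0552] 0.0568 [ 0.5078 -0.2553  0.055 ]
```

View pics/v2.png

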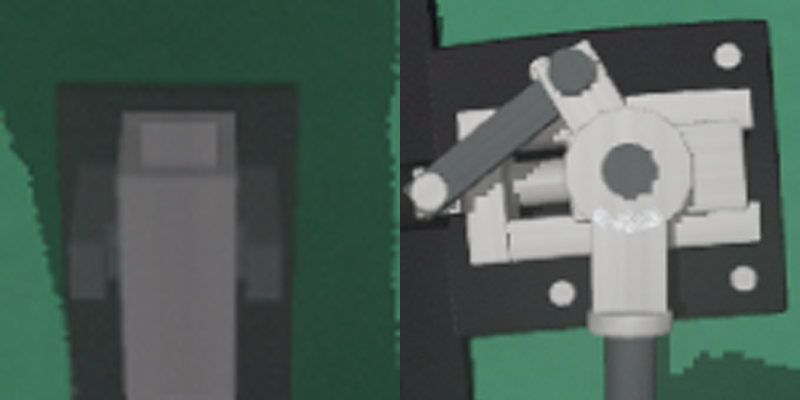

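The left crop shows a square recess in the bar's far end (about (180,145)), so the socket is at that end and the bar heads -32.7°. The right crop shows the collar at about (630,325), with the dark stub pointing straight down from it.

```bash
cat >> h.py <<'E'
H0=np.array([.6196,-.0395]); FY=np.radians(5.4); GX=-.032   # hinge, fixture yaw, grip on bar
def arc(j,ahead=0.,out=0.,z=.0565,half=0):
    """tool pose for the fitted bar at handle joint j; out = axial distance short of full fit"""
    s=FY+np.radians(85)+j; h=s+np.pi+ahead
    p=H0+np.array([np.cos(s),np.sin(s)])*.043-np.array([np.cos(h),np.sin(h)])*(.1-GX+out)
    return np.r_[p,z],h+half*np.pi
def hd(h): return (h+np.pi)%(2*np.pi)-np.pi
E
python3 - <<'E'
from h import *
a=np.radians(-32.7); u=np.array([np.cos(a),np.sin(a),0]); c=np.array([.457,-.222,0])
print(get_state()["qpos"].round(2))
for half in (0,1):
  q=ctrl.ik(c+u*GX+[0,0,.022],quat(a+half*np.pi)); print(half,"rest",None if q is None else np.round(q,2))
  for z in (.0565,.12):
   for j,o in ((0,.12),(0,.06),(0,0),(.4,0),(.8,0),(1.3,0),(1.3,.09)):
    p,h=arc(j,0.05 if j else 0,o,z,half); q=ctrl.ik(p,quat(h)); print(half,z,j,o,p.round(3),np.degrees(hd(h)).round(1),None if q is None else np.round(q,2))
E
```

```text
[-0.53  0.63  0.75  1.57 -0.46  1.13 -2.82]
0 rest [ 0.15  0.56  0.36  2.11 -0.38  0.53 -1.35]
0 0.0565 0 0.12 [0.618 0.255 0.056] -89.6 [-0.96  1.    1.15  1.57 -0.95  1.22 -2.77]
0 0.0565 0 0.06 [0.618 0.195 0.056] -89.6 [-0.84  0.88  0.95  1.63 -0.79  1.07 -2.78]
0 0.0565 0 0 [0.618 0.135 0.056] -89.6 [-0.65  0.77  0.71  1.67 -0.6   0.94 -2.85]
0 0.0565 0.4 0 [0.544 0.118 0.056] -63.8 [-0.62  0.63  0.57  1.88 -0.48  0.77 -2.47]
0 0.0565 0.8 0 [0.489 0.077 0.056] -40.9 [-0.53  0.54  0.48  2.04 -0.4   0.66 -2.07]
0 0.0565 1.3 0 [ 0.449 -0.     0.056] -12.3 [-0.29  0.46  0.34  2.15 -0.28  0.57 -1.53]
0 0.0565 1.3 0.09 [0.361 0.019 0.056] -12.3 [-0.39  0.37  0.36  2.35 -0.29  0.46 -1.57]
0 0.12 0 0.12 [0.618 0.255 0.12 ] -89.6 [-0.96  0.91  1.15  1.5  -0.85  1.29 -2.85]
0 0.12 0 0.06 [0.618 0.195 0.12 ] -89.6 [-0.84  0.79  0.95  1.56 -0.69  1.15 -2.87]
0 0.12 0 0 [0.618 0.135 0.12 ] -89.6 [-0.69  0.71  0.79  1.6  -0.56  1.07 -2.88]
0 0.12 0.4 0 [0.544 0.118 0.12 ] -63.8 [-0.66  0.56  0.63  1.81 -0.41  0.91 -2.53]
0 0.12 0.8 0 [0.489 0.077 0.12 ] -40.9 [-0.59  0.45  0.55  1.96 -0.32  0
[... 715 characters left out ...]
.23  2.14  0.87  0.94  0.32]
1 0.0565 1.3 0.09 [0.361 0.019 0.056] 167.7 [ 0.7   0.59 -1.23  2.34  0.84  0.78  0.22]
1 0.12 0 0.12 [0.618 0.255 0.12 ] 90.4 [ 0.09  0.82 -1.03  1.48  0.72  1.25 -1.02]
1 0.12 0 0.06 [0.618 0.195 0.12 ] 90.4 [ 0.2   0.79 -1.03  1.54  0.71  1.21 -0.95]
1 0.12 0 0 [0.618 0.135 0.12 ] 90.4 [ 0.3   0.77 -1.03  1.59  0.7   1.19 -0.87]
1 0.12 0.4 0 [0.544 0.118 0.12 ] 116.2 [ 0.44  0.75 -1.23  1.79  0.77  1.17 -0.58]
1 0.12 0.8 0 [0.489 0.077 0.12 ] 139.1 [ 0.55  0.66 -1.23  1.95  0.72  1.06 -0.13]
1 0.12 1.3 0 [ 0.449 -0.     0.12 ] 167.7 [ 0.75  0.58 -1.22  2.06  0.67  0.98  0.53]
1 0.12 1.3 0.09 [0.361 0.019 0.12 ] 167.7 [ 0.78  0.41 -1.22  2.25  0.54  0.82  0.55]
```

```bash
cat >> h.py <<'E'
def barline(d,po,c,a,lo,hi,zl=.049,zh=.062):
    """fit centreline of the bar's top face seen by the wrist: lateral offset & heading error wrt line (c,a)"""
    P=cloud("wrist",d,po); u=np.array([np.cos(a),np.sin(a)]); n=np.array([-u[1],u[0]])
    s=(P[...,:2]-c)@u; t=(P[...,:2]-c)@n; m=(d>0)&(P[...,2]>zl)&(P[...,2]<zh)&(s>lo)&(s<hi)&(abs(t)<.03)
    b=np.arange(lo,hi,.004); S=[];T=[];W=[]
    for x in b:
        k=m&(s>=x)&(s<x+.004)
        if k.sum()>8: S.append(x+.002);T.append((t[k].min()+t[k].max())/2);W.append(np.ptp(t[k]))
    f=np.polyfit(S,T,1); return f[1],f[0],np.median(W),s[m].max(),P[m][:,2].mean()
E
python3 - <<'E'
from h import *
a=np.radians(-32.8); c=np.array([.458,-.218])
for i in range(2):
    u=np.array([np.cos(a),np.sin(a)]); n=np.array([-u[1],u[0]])
    ctrl.movep(np.r_[c+u*GX,.12],quat(a)); _,d,po=wgrab(f"ov{i}")
    o,da,w,e,z=barline(d,po,c,a,.03,.11); print("off",o,"da",da,"w",w,"end",e,"z",z)
    if i==0: c=c+n*o+u*(e-.1-0.0005); a=a+da
print(c,a,get_state()["qpos"].round(2),get_state()["time"]); np.savez("rest.npz",c=c,a=a)
E
```

```text
off 0.0012181327618832828 da 0.0033339492224668346 w 0.024159602825802536 end 0.09988681561569376 z 0.055212144838536016
off 0.00019703974880017224 da -0.0024671067785910447 w 0.024119015400260388 end 0.10112377690748402 z 0.05521319126115482
[ 0.45814445 -0.21664391] -0.5691340454316731 [ 0.03  0.41  0.49  2.01 -0.27  0.78 -1.46] 6.4083
```

```bash
python3 - <<'E'
from h import *
r=np.load("rest.npz"); c,a=r["c"],float(r["a"]); u=np.array([np.cos(a),np.sin(a)])
g=c+u*GX
ctrl.movel(np.r_[g,.022],max_speed=.12); print(get_state()["contact_force"].round(2),get_state()["wrist_torque"].round(2))
ctrl.close_gripper(80); s=get_state(); print("grip",s["width"],s["gripper_force"],s["contact_force"].round(2),s["wrist_torque"].round(2),s["tcp_pos"].round(4))
ctrl.movel(np.r_[g,.15],max_speed=.15); ctrl.pause(.2); s=get_state(); print(s["width"],s["contact_force"].round(2),s["wrist_torque"].round(2),s["time"])
im,d,po=wgrab("held"); print(barline(d,po,g-u*GX,a,.0,.11,.17,.195))
im2,_=vision.grab_frame("top"); 
cv2.imwrite("pics/v3.png",np.hstack([cv2.resize(im,(400,300)),cv2.resize(im2[150:330,180:420],(400,300))]))
E
```

```text
[0.25 0.31 1.11] [-0.02  0.01  0.02]
grip 0.021969918720408314 78.1648313999176 [-0.68  1.02  8.57] [ 0.24  0.27 -0.02] [ 0.4314 -0.1994  0.0226]
0.02172303362501856 [-0.6   0.49 -3.21] [ 0.01  0.09 -0.03] 9.1833
(np.float64(0.0003796606538296567), np.float64(-0.0018671614326704062), np.float64(0.024806707323068285), np.float64(0.09174230291860787), np.float64(0.1808882333554691))
```

View pics/v3.png

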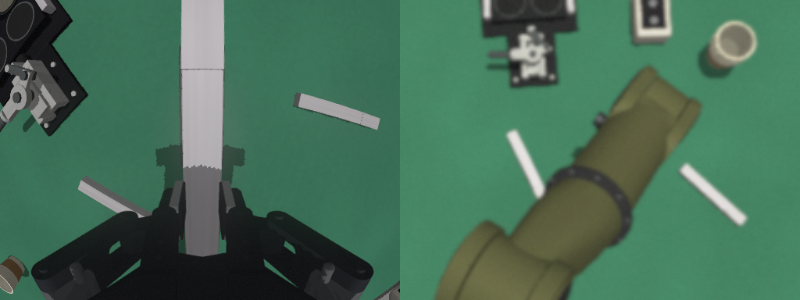

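The left (wrist) view shows the bar held straight between the fingers, with its mouth just past the top edge at about (203,0). The right (top) view shows only the arm over the rest. I'll measure the pitch of the held bar next.

```bash
python3 - <<'E'
from h import *
r=np.load("rest.npz"); c,a=r["c"],float(r["a"]); u=np.array([np.cos(a),np.sin(a)]);n=np.array([-u[1],u[0]])
for nm,off in (("held",0),("ov1",0)):
    z=np.load(f"pics/{nm}.npz"); P=cloud("wrist",z["d"],(z["p"],Ro.from_matrix(z["R"])))
    top=.055+(z["p"][2]-.0226 if nm=="held" else 0)
    s=(P[...,:2]-c)@u; t=(P[...,:2]-c)@n; m=(z["d"]>0)&(abs(P[...,2]-top)<.012)&(abs(t)<.010)&(s>0)&(s<.098)
    f=np.polyfit(s[m],P[m][:,2],1); print(nm,top,f,"at mouth",np.polyval(f,.1)-top)
# stub z and line in stub picture
z=np.load("pics/stub.npz"); P=cloud("wrist",z["d"],(z["p"],Ro.from_matrix(z["R"])))
y=P[...,1];x=P[...,0];m=(z["d"]>0)&(P[...,2]>.068)&(P[...,2]<.09)&(abs(x-.619)<.012)
S=[];T=[];Z=[]
for b in np.arange(.004,.044,.002):
    k=m&(y>=b)&(y<b+.002)
    if k.sum()>5: S.append(b+.001);T.append((x[k].min()+x[k].max())/2);Z.append(np.percentile(P[k][:,2],90))
print(np.polyfit(S,T,1),np.median(Z)); k=m&(y>0); print("tip",y[m].max()); 
print([ (round(b,4),int((m&(abs(y-b)<.0006)).sum()), (x[m&(abs(y-b)<.0006)].ptp() if hasattr(x,'ptp') else np.ptp(x[m&(abs(y-b)<.0006)])).round(4)) for b in np.arange(-.004,.008,.0012)])
E
```

```text
held 0.1816284589055885 [-0.01047683  0.18137991] at mouth -0.001296228603184152
ov1 0.055 [0.00112986 0.05516239] at mouth 0.0002753777517155581
[-0.01735512  0.62067873] 0.08245017939566365
tip 0.0513563908760088
[(np.float64(-0.004), 46, np.float64(0.0201)), (np.float64(-0.0028), 26, np.float64(0.0201)), (np.float64(-0.0016), 45, np.float64(0.0212)), (np.float64(-0.0004), 35, np.float64(0.0212)), (np.float64(0.0008), 36, np.float64(0.0211)), (np.float64(0.002), 31, np.float64(0.0212)), (np.float64(0.0032), 29, np.float64(0.0202)), (np.float64(0.0044), 12, np.float64(0.0168)), (np.float64(0.0056), 23, np.float64(0.0134)), (np.float64(0.0068), 22, np.float64(0.0134)), (np.float64(0.008), 19, np.float64(0.0134))]
```

```bash
sed -i 's/^H0=.*/H0=np.array([.6198,-.039]); FY=np.radians(5.6); GX=-.032; ZF=.0563/; s/z=.0565/z=ZF/' h.py
cat >> h.py <<'E'
def forces(h,base):
    """axial(along heading), lateral(left), vertical force and z moment on tool, less the free-hanging baseline"""
    s=get_state(); f=s["contact_force"]-base[:3]; u=np.array([np.cos(h),np.sin(h)])
    return np.array([f[:2]@u,f[:2]@[-u[1],u[0]],f[2],s["wrist_torque"][2]-base[5]])
def base_now():
    ctrl.pause(.15); s=get_state(); return np.r_[s["contact_force"],s["wrist_torque"]]
E
python3 - <<'E'
from h import *
p,h=arc(0,0,.08,.15); ctrl.movep(p,quat(h)); print(get_state()["qpos"].round(2),get_state()["time"])
p,h=arc(0,0,.07); ctrl.movel(p,quat(h),max_speed=.12); b=base_now(); np.save("base.npy",b)
s=get_state(); print(b.round(2),s["time"],s["tcp_pos"]-p,np.degrees(h))
d=np.zeros(2)
for o in (.055,.047,.043,.039,.034,.029):
    p,h=arc(0,0,o); n=np.array([-np.sin(h),np.cos(h)]); p[:2]+=n*d[0]; p[2]+=d[1]
    ctrl.movel(p,quat(h),max_speed=.05); f=forces(h,b); print(o,f.round(2),round(get_state()["time"],2))
    if f[0]<-5 or abs(f[1:3]).max()>7: print("stop"); break
    d+=np.clip(f[1:3]*.0001,-.0005,.0005)*(abs(f[1:3])>1)
print(d); im,_=vision.grab_frame("scene"); cv2.imwrite("pics/v4.png",cv2.resize(im[130:250,180:340],(800,600),interpolation=cv2.INTER_CUBIC))
E
```

```text
[-0.92  0.85  1.15  1.51 -0.79  1.3  -2.82] 10.95
[-0.22  0.01 -2.89  0.09  0.02 -0.01] 12.0333 [0.0005135  0.00012259 0.00093102] 270.6
0.055 [-0.81  0.36 -0.31 -0.02] 12.48
0.047 [0.03 0.98 0.23 0.02] 12.79
0.043 [-0.82 -1.15 -0.06  0.06] 13.04
0.039 [ 0.38  0.49  0.09 -0.03] 13.29
0.034 [ 0.37 -0.32 -0.25 -0.01] 13.54
0.029 [ 0.04 -0.36  0.8  -0.02] 13.79
[-0.00011494  0.        ]
```

View pics/v4.png

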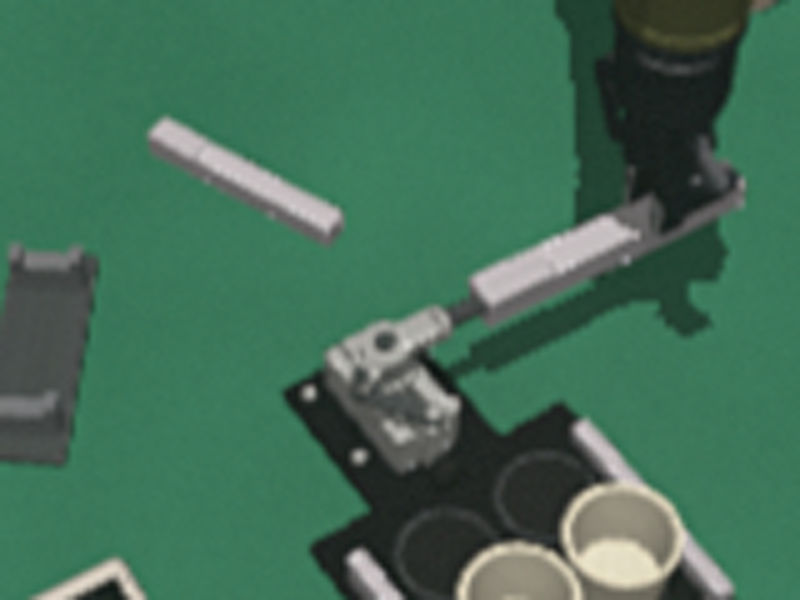

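The bar's mouth is over the stub, about 29 mm short of the collar, and looks in line with it (mouth about (490,300)). Forces are near zero, so I'll push on to the collar.

```bash
python3 - <<'E'
from h import *
b=np.load("base.npy"); d=np.array([-.0002,-.0006]); con=0
for o in [.022,.015,.009,.006,.004,.003,.002,.001,0,-.001,-.002,-.003,-.004]:
    p,h=arc(0,0,o); n=np.array([-np.sin(h),np.cos(h)]); p[:2]+=n*d[0]; p[2]+=d[1]
    ctrl.movel(p,quat(h),max_speed=.05); ctrl.pause(.05); f=np.mean([forces(h,b) for _ in range(1)],0)
    e=get_state()["tcp_pos"]-p; print(o,f.round(2),e.round(4),round(get_state()["time"],2))
    if abs(f[1:3]).max()>8 or f[0]<-4: print("stop"); break
    d+=np.clip(f[1:3]*.0001,-.0005,.0005)*(abs(f[1:3])>1)
print(d)
E
```

```text
0.022 [ 0.02  1.02 -0.44  0.02] [ 0.     -0.0002  0.    ] 14.18
0.015 [-0.04 -0.29 -0.84  0.03] [ 0.     -0.0002  0.0001] 14.53
0.009 [-0.03 -0.29  0.68 -0.04] [ 0.     -0.0002  0.    ] 14.84
0.006 [ 0.44 -0.19  0.29 -0.02] [ 0.     -0.0001  0.    ] 15.14
0.004 [-0.41  0.77 -0.17  0.03] [ 0.     -0.0001  0.    ] 15.44
0.003 [-0.32 -0.42 -0.21 -0.02] [-0. -0. -0.] 15.74
0.002 [0.06 0.24 0.28 0.03] [ 0. -0. -0.] 16.04
0.001 [-0.12  0.96 -0.03  0.04] [0.     0.0001 0.    ] 16.34
0 [-4.89  0.75  0.44 -0.  ] [-0.0001  0.001  -0.0001] 16.64
stop
[-9.79350014e-05 -6.00000000e-04]
```

```bash
sed -i 's/^H0=np.array(\[.6198,-.039\])/H0=np.array([.6198,-.0381])/' h.py
cat >> h.py <<'E'
def arc2(th,ahead,out,dz=-.0006):
    s=FY+np.radians(85)+th; h=s+np.pi+ahead; L=.066
    p=H0+np.array([np.cos(s),np.sin(s)])*L-np.array([np.cos(h),np.sin(h)])*(.143-GX-L+out)
    return np.r_[p,ZF+dz],h
def step(st,b,dth,v=.05,settle=.03):
    st["th"]+=dth; p,h=arc2(st["th"],st["ah"],st["out"],st["dz"]); ctrl.movel(p,quat(h),max_speed=v); ctrl.pause(settle)
    f=forces(h,b); st["h"]=h; return f
def save(st): __import__("json").dump(st,open("st.json","w"))
def load(): return __import__("json").load(open("st.json"))
E
python3 - <<'E'
from h import *
b=np.load("base.npy"); st=dict(th=0.,ah=0.,out=.0003,dz=-.0006)
try:
  for k in range(32):
    if k<4: st["ah"]+=.016
    f=step(st,b,.0 if k<4 else .05)
    print(round(st["th"],3),round(st["ah"],3),round(st["out"]*1e3,2),f.round(2),round(get_state()["time"],2))
    if np.hypot(f[0],f[1])>14 or abs(f[2])>8: print("STOP"); break
    st["ah"]=float(np.clip(st["ah"]+np.clip(.02*f[3],-.012,.012)*(abs(f[3])>.08),0,.1))
    st["out"]=float(np.clip(st["out"]-.0001*f[0]*(abs(f[0])>1.5),-.0015,.0015))
    if st["th"]>1.19: break
finally: save(st)
E
```

```text
0.0 0.016 0.3 [-2.34  1.18  0.38 -0.  ] 16.93
0.0 0.032 0.53 [-1.55  1.1   0.   -0.06] 17.21
0.0 0.048 0.69 [-1.1   0.62  0.51  0.01] 17.49
0.0 0.064 0.69 [-3.33  0.37  0.49  0.02] 17.77
0.05 0.064 1.02 [-0.36  1.8   0.08  0.09] 18.13
0.1 0.066 1.02 [-1.42  4.   -0.27  0.22] 18.5
0.15 0.07 1.02 [0.42 4.71 0.81 0.21] 18.87
0.2 0.074 1.02 [1.02 3.7  0.3  0.22] 19.23
0.25 0.079 1.02 [ 0.42  5.84 -0.65  0.24] 19.6
0.3 0.084 1.02 [ 1.3   6.17 -0.09  0.11] 19.97
0.35 0.086 1.02 [ 2.09  6.25 -0.2   0.1 ] 20.33
0.4 0.088 0.81 [ 1.66  6.41 -0.55  0.06] 20.7
0.45 0.088 0.65 [ 0.3   6.72 -0.52  0.07] 21.06
0.5 0.088 0.65 [ 0.91  7.01 -0.16 -0.01] 21.42
0.55 0.088 0.65 [ 0.17  7.   -0.88 -0.05] 21.77
0.6 0.088 0.65 [-0.06  6.94 -1.26 -0.02] 22.13
0.65 0.088 0.65 [ 0.5   6.34 -0.96 -0.05] 22.49
0.7 0.088 0.65 [-0.35  6.57 -0.65 -0.09] 22.85
0.75 0.086 0.65 [0.11 6.64 0.3  0.  ] 23.21
0.8 0.086 0.65 [ 0.02  5.49  0.38 -0.03] 23.57
0.85 0.086 0.65 [ 0.39  5.12  0.59 -0.01] 23.93
0.9 0.086 0.65 [-0.34  5.81  0.14  0.05] 24.28
0.95 0.086 0.65 [-1.94  4.25  2.26  0.06] 24.64
1.0 0.086 0.84 [-1.67  4.1   0.6   0.08] 25.0
1.05 0.086 1.01 [-2.27  1.46  1.48 -0.  ] 25.36
1.1 0.086 1.23 [-2.05  1.85  0.3  -0.06] 25.72
1.15 0.086 1.44 [-2.17 -1.84  0.53 -0.2 ] 26.07
1.2 0.082 1.5 [-0.9  -6.27 -0.27 -0.6 ] 26.43
```

```bash
python3 - <<'E'
from h import *
b=np.load("base.npy"); st=load(); hold=0
try:
  for k in range(45):
    f=step(st,b,dth if k else .005,v=.04)
    print(round(st["th"],4),round(st["ah"],3),round(st["out"]*1e3,2),f.round(2),round(get_state()["time"],2))
    F=np.hypot(f[0],f[1])
    if F>16 or abs(f[2])>8: print("STOP"); break
    if 11.3<f[1]<13.7:
        hold+=1; dth=0
        if hold>=4: print("leaned"); break
        continue
    dth=.02 if f[1]<1 else .008 if f[1]<5 else .004 if f[1]<9 else .002 if f[1]<11.3 else -.002
    if abs(f[3])>.12: st["ah"]=float(np.clip(st["ah"]+np.clip(.03*f[3],-.015,.015),-.06,.1))
    st["out"]=float(np.clip(st["out"]-.0001*f[0]*(abs(f[0])>1.5),-.0015,.0015))
finally: save(st)
E
```

```text
1.205 0.07 1.5 [-1.55 -6.06 -0.05 -0.56] 26.71
1.225 0.055 1.5 [-1.75 -5.77 -0.45 -0.46] 26.99
1.245 0.041 1.5 [-0.71 -4.34 -0.89 -0.42] 27.27
1.265 0.029 1.5 [-0.7  -1.79  0.67 -0.26] 27.56
1.285 0.021 1.5 [ 0.61 -0.15  0.43 -0.02] 27.84
1.305 0.021 1.5 [-0.05 -0.17 -0.3   0.03] 28.12
1.325 0.021 1.5 [ 0.28  1.99 -0.42  0.25] 28.41
1.333 0.028 1.5 [0.46 5.01 0.27 0.42] 28.69
1.337 0.041 1.5 [ 0.73  6.17 -0.69  0.3 ] 28.98
1.341 0.05 1.5 [0.59 8.4  0.53 0.21] 29.26
1.345 0.056 1.5 [ 0.59 10.55 -0.84  0.03] 29.54
1.347 0.056 1.5 [ 1.300e-01  1.059e+01 -2.700e-01  1.000e-02] 29.82
1.349 0.056 1.5 [ 1.22 11.81 -0.85  0.02] 30.11
1.349 0.056 1.5 [ 1.42 11.61  0.58 -0.  ] 30.39
1.349 0.056 1.5 [ 0.48 11.24 -0.25  0.  ] 30.68
1.351 0.056 1.5 [ 1.03 12.13 -0.58 -0.02] 30.96
1.351 0.056 1.5 [ 1.12 11.67 -0.73 -0.02] 31.24
leaned
```

```bash
python3 - <<'E'
from h import *
b=np.load("base.npy"); st=load(); ctrl.pause(.4)
try:
  print(forces(st["h"],b).round(2))
  for th,ah in ((1.335,.04),(1.32,.03),(1.31,.021)):
    st["ah"]=ah; f=step(st,b,th-st["th"],v=.04); print(round(st["th"],4),st["ah"],f.round(2))
  for o in (.003,.006,.010,.015,.020,.026,.032,.038,.043,.048,.056,.07):
    st["out"]=o; f=step(st,b,0,v=.06)
    print(o,round(st["th"],4),round(st["ah"],3),f.round(2),round(get_state()["time"],2))
    if abs(f[:2]).max()>6: print("STOP"); break
    if o<.045:
      if abs(f[1])>.9: st["th"]-=float(np.clip(.001*f[1],-.004,.004))
      if abs(f[3])>.1: st["ah"]+=float(np.clip(.03*f[3],-.01,.01))
finally: save(st)
E
```

```text
[ 1.08 11.06 -0.69 -0.02]
1.335 0.04 [-0.3   6.01 -0.04  0.4 ]
1.32 0.03 [-0.07  3.95 -0.79  0.34]
1.31 0.021 [-0.51  1.96 -0.46  0.25]
0.003 1.31 0.021 [ 0.75  1.66 -0.89  0.08] 32.79
0.006 1.3083 0.021 [0.91 0.59 1.55 0.04] 33.08
0.01 1.3083 0.021 [-0.1  -0.23 -0.73  0.08] 33.36
0.015 1.3083 0.021 [ 0.29 -0.06  0.97  0.04] 33.64
0.02 1.3083 0.021 [-0.37 -0.13 -0.16  0.01] 33.92
0.026 1.3083 0.021 [-0.72 -0.07  0.79 -0.02] 34.21
0.032 1.3083 0.021 [ 0.73 -0.37 -0.45  0.04] 34.49
0.038 1.3083 0.021 [ 0.01 -0.5   1.04  0.04] 34.77
0.043 1.3083 0.021 [-0.25  0.47  0.23  0.03] 35.06
0.048 1.3083 0.021 [ 0.4  -0.51  0.46  0.02] 35.34
0.056 1.3083 0.021 [ 0.96 -0.12  0.61 -0.  ] 35.66
0.07 1.3083 0.021 [ 0.15  0.02 -0.36  0.02] 36.08
```

```bash
python3 - <<'E'
from h import *
b=np.load("base.npy"); r=np.load("rest.npz"); c,a=r["c"],float(r["a"]); u=np.array([np.cos(a),np.sin(a)]); g=c+u*GX
p=get_state()["tcp_pos"].copy(); p[2]=.15; ctrl.movel(p,max_speed=.15)
ctrl.movep(np.r_[g,.15],quat(a)); ctrl.pause(.2); print(get_state()["qpos"].round(2),get_state()["tcp_pos"]-np.r_[g,.15],forces(a,b).round(2),get_state()["time"])
ctrl.movel(np.r_[g,.032],quat(a),max_speed=.1); ctrl.pause(.1)
for z in np.arange(.028,.0195,-.001):
    ctrl.movel(np.r_[g,z],quat(a),max_speed=.03); ctrl.pause(.05); f=forces(a,b); print(round(z,4),f.round(2),get_state()["tcp_pos"][2].round(4))
    if f[2]>3.5: break
    if abs(f).max()>8: print("STOP");break
print(get_state()["time"])
im,_=vision.grab_frame("scene"); cv2.imwrite("pics/v5.png",cv2.resize(im[130:290,130:343],(800,600),interpolation=cv2.INTER_CUBIC))
E
```

```text
[-0.27  0.49  0.96  1.97 -0.5   0.94 -1.19] [ 0.00021215  0.00159976 -0.00022992] [-0.26  0.35  0.68  0.02] 37.95
0.028 [-0.67  0.29  0.01 -0.04] 0.0279
0.027 [-0.36  0.47 -0.02  0.05] 0.027
0.026 [ 0.04 -0.51 -0.14  0.02] 0.026
0.025 [ 0.09 -0.26  0.02 -0.02] 0.025
0.024 [ 0.52  0.32  0.47 -0.01] 0.024
0.023 [ 0.62  0.48 -0.48  0.03] 0.023
0.022 [-3.49  0.9  10.58  0.03] 0.0226
41.5167
```

View pics/v5.png

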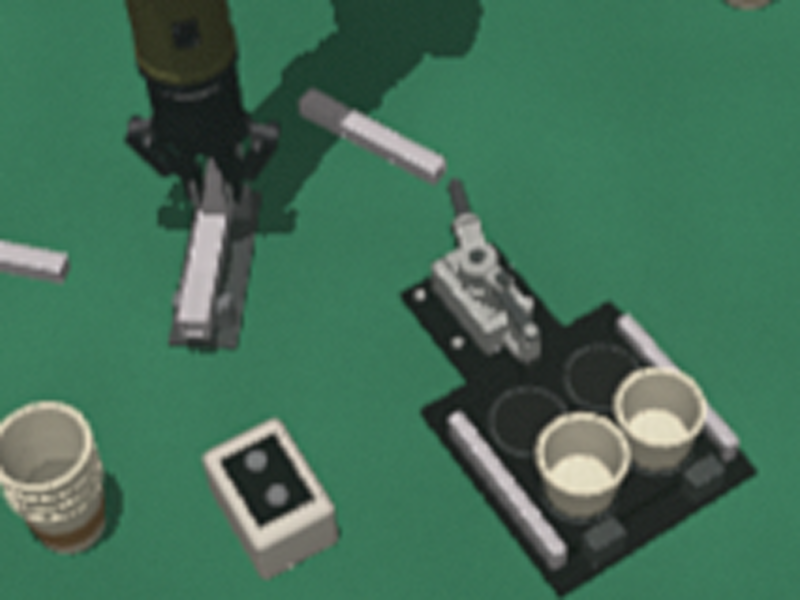

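The bar sits in its rest (about (205,270)), the handle has swung over towards the robot (stub at about (458,195)), and the cups and control box haven't moved. I'll release the bar, retreat and check it.

```bash
python3 - <<'E'
from h import *
b=np.load("base.npy"); r=np.load("rest.npz"); c,a=r["c"],float(r["a"]); u=np.array([np.cos(a),np.sin(a)]); g=c+u*GX
ctrl.movel(np.r_[g,.0225],quat(a),max_speed=.03); ctrl.pause(.1); print(forces(a,b).round(2))
ctrl.ungrasp(); ctrl.pause(.2); s=get_state(); print(s["width"],s["contact_force"].round(2))
ctrl.movel(np.r_[g,.12],quat(a),max_speed=.1); _,d,po=wgrab("end"); print(barline(d,po,c,a,.03,.11))
ctrl.movel(np.r_[g,.2],quat(a),max_speed=.15)
ctrl.movep([.56,.06,.22],quat(np.radians(-45))); im,d,po=wgrab("end2")
ctrl.movep([.35,-.38,.3],quat(a)); im3,dt=vision.grab_frame("top"); P=cloud("top",dt)
for n in ("bar","tray"):
  for q in models.masks_of("top",n)[:3]:
    m=q["mask"]&(dt>0); Q=P[m]
    if len(Q)>8: print(n,round(q["p"],2),[np.round(v,3) for v in cv2.minAreaRect(Q[:,:2].astype(np.float32))],np.median(Q[:,2]).round(3))
print(get_state()["time"],get_state()["contact_force"].round(2))
cv2.imwrite("pics/v6.png",np.hstack([cv2.resize(im,(400,300)),cv2.resize(im3[90:290,170:400],(400,300))]))
E
```

```text
[-1.31  0.25  6.76  0.03]
0.08522393381804608 [-0.17  0.46  0.56]
(np.float64(0.0004779263644939618), np.float64(-0.0031356993720392454), np.float64(0.02472424998033694), np.float64(0.10051085278362214), np.float64(0.05517379377689405))
bar 0.78 [array([ 0.475, -0.234]), array([0.028, 0.154]), np.float64(57.387)] 0.055
tray 0.77 [array([ 0.792, -0.032]), array([0.187, 0.158]), np.float64(0.106)] 0.032
47.725 [ 0.45 -0.39  0.24]
```

View pics/v6.png

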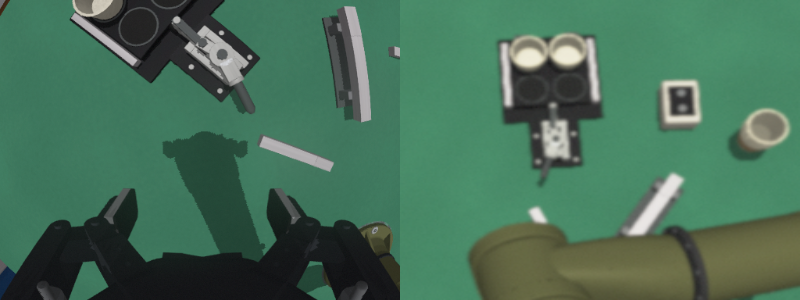

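The views show the handle at its locked angle (stub at (240,95) left, (543,175) right) and the tray pushed forward about 9 mm. The bar lies level in its rest, and the cups and box are unmoved.

```bash
python3 -c "
from station import ticket; print(ticket.close_job())"
```

```text
the job is handed in; nothing more can be done
None
```

I clamped the tray by swinging the handle past its dead point with the bar and leaning on the stop at about 11–12 N, with readings never above about 13 N; the bar is back in its rest, the cups and control box are undisturbed, and the job was handed in at about 48 s (the tray's contact with its stops was judged from the pictures, not measured).

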